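# Tip the instrument case onto its back against the bench stop

## Robot

A 6-joint arm with a two-finger parallel gripper is mounted at the origin on the work surface. World frame = base frame: x ahead of the robot, y to its left, z up, the work surface at z = 0. Lengths are in m, angles in rad, forces in N, time in s.
With the tool pointing down it reaches from about 0.375 to 0.825 m from the base axis. Payload 5.5 kg.
Tool frame: the origin (TCP) lies on the centre line of the jaws, within the pads' length; the fingertips stand 14 mm ahead of it and the grasp point (between the pads) lies 5 mm behind it (env.tips_ahead is the distance from the TCP to the fingertips, in m); z points along the fingers, y is the line along which they close (so a half turn about z gives the same grasp; the last joint's range is limited). The gripper opens to 85 mm and grips with 20 to 120 N. Pads are 22 mm wide; open, the fingers measure 114 mm over their backs; the gripper's body (76 mm by 85 mm) begins 54 mm behind the grasp point. The pads swing forward as they close: fully open they stand 13 mm farther back than shut.
Start: joints at [-1.267, 0.314, -0.047, 1.21, 0, 1.571], TCP at [0.179, -0.573, 0.219] pointing down, gripper open.
Joint ranges: [-2.67, 2.67], [-0.69, 1.73], [-1.03, 1.25], [-2.08, 2.16], [-1.42, 1.45], [-3.14, 3.14]. Speed limits (rad/s): [2.39, 2.39, 3.01, 3.14, 3.14, 3.14].

## Interface

Orientations are given as a unit quaternion [w, x, y, z].
In Python, from station import env gives the robot as it stands. The module is installed in compiled form; this text tells all that it offers.
- The arm moves only by the tool apply_moves, never from a script. Its arguments are lists of equal length, an entry for each row: "offset": the shift along the tool's x, y, z in m, a list of three; "delta_rot": the turn, a rotation vector about the tool's x, y, z in rad, a list of three. A call has exactly 10 rows; each row shifts and turns the commanded pose from where the row before left it, along the tool's axes as they then stand; what a row does not reach is not made up. A row lasts 1/10 s, in which the tool goes at most 50 mm and 8.59 degrees, less where a joint would pass 70% of its speed; a pose out of reach is approached as far as the arm can. A call is refused whole if a number of a shift passes 0.05 or a number of a turn 0.15, either way. A call with a gripper value outside its range is refused whole. "jaw" is the finger opening in m, from 0 to 0.0854, set as the call begins (left out, the last holds). The fingers move at their own pace and stop on an object; "squeeze" is the grip in N (left out, the last holds). Time passes only in rows, so rows that do not move let the fingers close, or fill a call up. It gives the time, the measured TCP pose, the force, the opening and the grip force at its end, in the units of the state.
- env.get_obs(): the state, without advancing time (a new reading comes with each control period).
- env.camera(name): name is "side" or "top" or "wrist"; returns a dict with "image" (420x560x3 uint8, red, green, blue), "fx", "fy", "cx", "cy" (pixels), "origin" and "orientation" of the camera in the world. Camera axes: x right, y up, looking along -z (the intrinsics and any distortion apply to the point x, -y, -z); pixel columns grow to the right and rows downward; lengths in m; the calibration is good to about 2 mm. The wrist camera is an equidistant fisheye: a pixel r from the principal point sees the ray r / f radians off the axis. A picture is of the moment at which its call begins. There is no depth.
- env.sign_off(): hands the job in; it is judged then, once.
Trained networks look in a picture, given as the dict that the camera call returned (one of the last four; its "shot" number tells which), for a name from the list of things; names that differ only in an ending like _2 or _b are one class to them, and where a whole thing is asked for, a point or a joint stands for the part that bears it (a point fixed in the world has none). Each returns a list of dicts, best first, with "score" (0 to 1); they miss things now and then, are a little off and sometimes report something else, mostly with a low value. They report only what shows in the picture. A call takes as long as a camera call. They do not tell look-alikes from the thing itself.
- env.look_for(label, picture): "at" ([x, y, z] in m, in the coordinates of the camera as it stood for that picture, good to about 4 mm: the middle of the surface that is visible of it).
The state is a dict: "t": time; "q": joint angles; "joint_velocities": joint speeds; "effort": joint torques, N m; "position": TCP position; "tool_rot": TCP orientation; "wrist_force": force on the tool from outside, world axes, zero at the start; "ft_torque": the same for the moment, N m; "grip_width": opening from 0.0 (shut) to 1.0 (fully open); "gripper_force": force on a finger pad.
Only numpy, scipy, OpenCV 4.12 (cv2) and the standard library are available. Lean on these libraries where they do the work, as an engineer would, in place of code of your own. Each camera call takes 0.05 s, during which the arm holds its last target. There are 200 camera calls.

## Task

The aluminium instrument case standing on end must be opened next: by pushing it with the fingers, tip it over away from its lid so that it lies flat on its back, lid up, and push it along until its leading end (the end that was on top) sits flush against the stop bar. Only push it, never lift or carry it, and leave the solder spool, the jar and the screwdriver where they are.

Things in the scene. Friction and masses are not known exactly. Their poses are not given: they have to be found in the camera images.
- case: Die-cast aluminium case, a plain rounded box standing on end: 50 mm deep (own x), 80 mm wide (own y), 110 mm tall (own z), 0.26 to 0.49 kg. Origin: centre of the end it stands on. Own x points from the lid face (towards the robot) to the back face (towards the bar). Tipped over its lower back edge it lies 50 mm high, own x down, own z towards the bar, and slides under a few newtons.
- case_center (a point): The middle of the case, 55 mm above its origin along own z; axes as the case's. Pushed on the lid 85 to 95 mm above the bench, the case pivots rather than slides, and falls by itself once tilted some 25 degrees.
- case_top (a point): Centre of the case's top end (own z = 110 mm), the end that must finally touch the bar; axes as the case's.
- case_lid (a point): Centre of the lid face (own x = -25 mm, own z = 55 mm): a grey lid with four corner screws and a dark window, set off from the body by a dark seam; vent slots mark the opposite, back face. Flat to within 2 mm; 50 mm above the bench once the case lies on its back. Axes as the case's.
- bar: The stop: a plain straight aluminium bar fixed to the bench beyond the case, 25 mm thick (own x), 200 mm long (own y), 30 mm high. Origin: centre of its underside. Own x points away from the robot, across the bar. The case's back starts 137 to 173 mm from the bar's near face, within 30 mm of its middle sideways, up to 6 degrees out of square.
- bar_face (a point): Middle of the bar's near face (12.5 mm to -x of the bar's origin, 15 mm up); axes as the bar's.
- spool: Bystander: steel solder spool standing on its flange, 60 mm across, 46 mm high, to the left (+y of the bar) of the work. Origin: centre of its underside.
- jar: Bystander: small closed white jar, 48 mm across, 65 mm high, left of the case. Origin: centre of its underside.
- driver: Bystander: black-handled screwdriver, 170 mm long, lying to the right (-y of the bar) of the work, about 25 mm high. Its own x runs along it, handle to -x. Origin: its underside, about midway along.
There are look-alikes about, which are no part of the job. Of the things that look like the case, the middle-sized one is meant.

How it is judged:
On the way:
1. the case lies on its back, lid up (angle between case's own x axis and vertical above 3 rad and height (world z) of case_lid between 0.045 and 0.056 m), for 0.2 s.
At the end, for the whole second after the job is handed in: The case rests flat on its back on the bench, lid up (within 8 degrees), the middle of its former top end within 5 mm of the bar's near face and within 80 mm of the bar's middle sideways, square to the bar within 4.5 degrees, at rest (all of step 1 and x of case_top in the frame of bar_face between -0.005 and 0.004 m and y of case_top in the frame of bar_face between -0.08 and 0.08 m and angle between the z axis of case and the x axis of bar, either way round below 0.08 rad and linear speed of case below 0.01 m/s); the robot touches nothing.
It fails at once if the case is lifted off the bench (its middle rises above 75 mm, more than tipping needs) (height (world z) of case_center above 0.075 m).
It fails at once if the case, lying on its back, is lifted (lid more than 65 mm up) (angle between case's own x axis and vertical above 3 rad and height (world z) of case_lid above 0.065 m).
It fails at once if the solder spool is moved more than 15 mm (distance of spool from where it was at the start of the episode above 0.015 m).
It fails at once if the jar is moved more than 15 mm (distance of jar from where it was at the start of the episode above 0.015 m).
It fails at once if the screwdriver is moved more than 15 mm (distance of driver from where it was at the start of the episode above 0.015 m).
It also fails if it takes over 42 s, if anything falls off the work surface, if the arm or the gripper's body presses on something with over 40 N, if the wrist force passes 120 N, or if a joint passes its speed limit or range.

## Working session

There is one attempt and no reset: what is moved stays moved. The work goes in short steps, Python scripts to look and compute and a tool call to move; the robot and the scene stay as the last step left them, time stands still between calls to the robot, and variables do not carry over. Pictures are saved under pics/ and viewed, at most 10 in all, crops included, and the job is handed in when it is done.

Besides the shell and the picture viewer there is one more tool, called after ">>>" as name(argument=value, ...) on one line, values as JSON. apply_moves: Moves the arm, as the interface text tells. Its arguments: {"type":"object","properties":{"offset":{"type":"array","items":{"type":"array","items":{"type":"number"}}},"delta_rot":{"type":"array","items":{"type":"array","items":{"type":"number"}}},"jaw":{"type":"number"},"squeeze":{"type":"number"}},"required":["offset","delta_rot"]}

```bash
mkdir -p pics; cat > h.py <<'E'
import numpy as np, cv2
from scipy.spatial.transform import Rotation as R
from station import env
def rot(q): return R.from_quat(np.r_[q[1:],q[0]])
def w(c,p): return rot(c["orientation"]).apply(p)+np.array(c["origin"])
def save(c,n): cv2.imwrite(f"pics/{n}.png",c["image"][:,:,::-1])
def plane(c,u,v,z):
    d=rot(c["orientation"]).apply([(u-c["cx"])/c["fx"],-(v-c["cy"])/c["fy"],-1]); o=np.array(c["origin"])
    return o+d*(z-o[2])/d[2]
def px(c,p):
    q=rot(c["orientation"]).inv().apply(np.array(p)-np.array(c["origin"]))
    return c["cx"]+c["fx"]*q[0]/-q[2], c["cy"]-c["fy"]*q[1]/-q[2]
E
python3 - <<'E'
from h import *
np.set_printoptions(precision=3,suppress=True)
for n in("side","top"):
    c=env.camera(n); save(c,n+"0"); print(n,c["origin"],c["orientation"],c["fx"],c["cx"],c["cy"])
    for l in("case","bar","spool","jar","driver","case_lid","case_top"):
        for r in env.look_for(l,c):
            p=w(c,r["at"]); print(l,round(r["score"],2),p,np.round(px(c,p)))
print(env.get_obs())
E
```

```text
side [0.148 0.628 0.7  ] [-0.266 -0.113  0.396  0.872] 442.3722640052668 285.40958735850245 204.12073267944345
case 0.89 [0.326 0.25  0.074] [317. 325.]
case 0.87 [ 0.384 -0.089  0.111] [376. 186.]
case 0.73 [0.444 0.155 0.088] [289. 253.]
bar 0.66 [0.645 0.142 0.03 ] [213. 228.]
spool 0.73 [0.598 0.314 0.045] [172. 287.]
spool 0.34 [0.647 0.143 0.027] [213. 229.]
jar 0.61 [0.439 0.303 0.056] [243. 321.]
driver 0.96 [ 0.45  -0.007  0.022] [327. 227.]
driver 0.71 [0.445 0.157 0.089] [288. 253.]
case_lid 0.97 [ 0.383 -0.095  0.112] [378. 185.]
case_lid 0.71 [0.323 0.245 0.075] [320. 323.]
case_lid 0.66 [0.447 0.158 0.087] [287. 254.]
case_lid 0.42 [ 0.452 -0.006  0.023] [326. 226.]
case_top 0.89 [0.332 0.246 0.078] [315. 319.]
case_top 0.69 [0.45  0.158 0.086] [285. 253.]
top [0.355 0.04  0.975] [ 0.711  0.057 -0.065 -0.698] 379.11256324561515 276.7420972607375 206.30561882674752
case 0.83 [0.456 0.131 0.108] [233. 227.]
case 0.66 [0.331 0.223 0.08 ] [192. 281.]
case 0.66 [0.448 0.288 0.069] [169. 231.]
case 0.59 [ 0.392 -0.134  0.144] [352. 257.]
case 0.3 [0.648 0.126 0.031] [240. 157
[... 348 characters left out ...]
258.]
case_lid 0.85 [0.337 0.221 0.08 ] [193. 279.]
case_lid 0.6 [0.462 0.132 0.11 ] [232. 224.]
case_top 0.98 [0.457 0.133 0.11 ] [232. 226.]
case_top 0.6 [ 0.391 -0.137  0.147] [353. 257.]
case_top 0.55 [0.333 0.224 0.083] [191. 281.]
{'t': 0.8, 'q': array([-1.267,  0.313, -0.047,  1.21 ,  0.   ,  1.571]), 'joint_velocities': array([-0.   ,  0.   ,  0.001, -0.   , -0.001, -0.001]), 'effort': array([  0.001, -53.938,  34.004,   0.001,  -0.   ,  -0.   ]), 'position': array([ 0.179, -0.573,  0.22 ]), 'tool_rot': array([0.   , 0.988, 0.151, 0.   ]), 'wrist_force': array([0.026, 0.038, 0.17 ]), 'ft_torque': array([-0.059,  0.07 ,  0.079]), 'gripper_force': 0.0, 'grip_width': 1.0013097867834126}
```

View pics/top0.png

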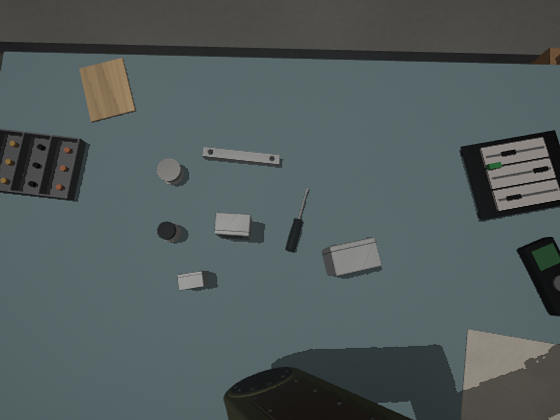

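View pics/side0.png

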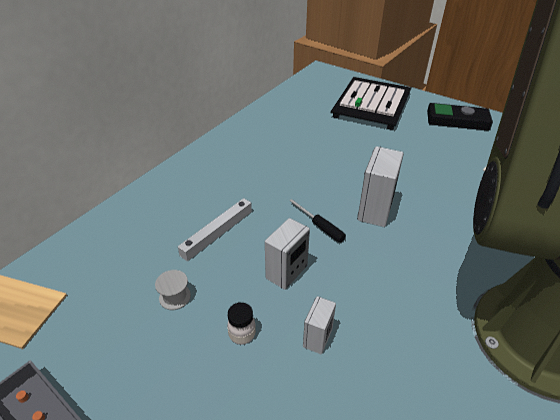

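The top view shows the middle-sized case at about (233,225). The small look-alike is at (191,281) and the large one at (355,257). The bar runs from (204,153) to (280,159). In the side view the case's window faces the robot. Next I'll measure the yaw of the case and the bar.

```bash
python3 - <<'E'
from h import *
np.set_printoptions(precision=4,suppress=True)
c=env.camera("top"); im=c["image"]; hsv=cv2.cvtColor(im,cv2.COLOR_RGB2HSV)
m=((hsv[...,1]<45)&(hsv[...,2]>130)).astype(np.uint8)
for n,(u0,u1,v0,v1,z) in dict(bar=(198,288,143,170,.03),case=(210,258,207,243,.11)).items():
    k=m[v0:v1,u0:u1]; ct=max(cv2.findContours(k,cv2.RETR_EXTERNAL,cv2.CHAIN_APPROX_NONE)[0],key=cv2.contourArea)
    P=np.array([plane(c,u+u0,v+v0,z)[:2] for u,v in ct[:,0]]).astype(np.float32)*1000
    r=cv2.minAreaRect(P); print(n,r); print(cv2.boxPoints(r))
cv2.imwrite("pics/crop.png",cv2.resize(im[135:250,150:310,::-1],None,fx=5,fy=5,interpolation=cv2.INTER_CUBIC))
E
```

```text
bar ((652.4442138671875, 125.79617309570312), (197.24766540527344, 23.19841766357422), 84.99080657958984)
[[632.2779  28.5618]
 [655.3878  26.5362]
 [672.6105 223.0305]
 [649.5007 225.0561]]
case ((467.82208251953125, 133.21829223632812), (76.37272644042969, 38.042545318603516), 87.36669158935547)
[[447.0665  95.9462]
 [485.0688  94.1983]
 [488.5777 170.4904]
 [450.5753 172.2382]]
```

View pics/crop.png

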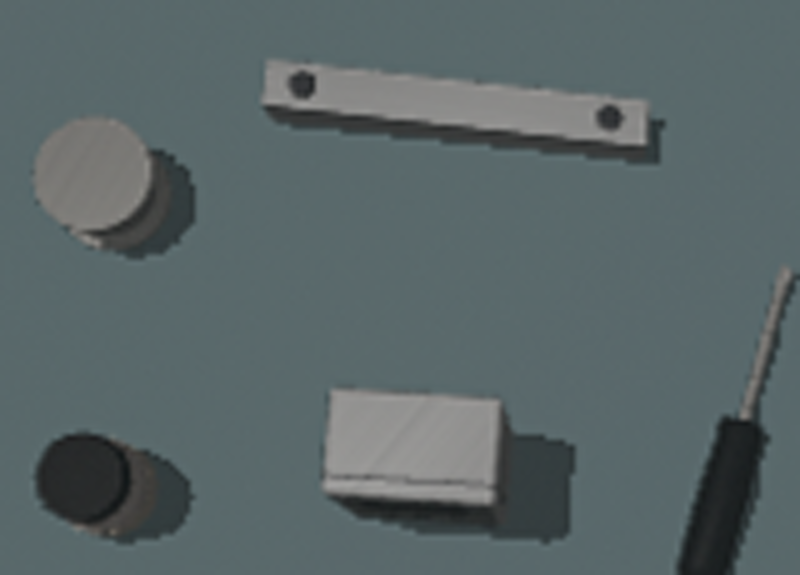

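>>> apply_moves(offset=[[0,0,0],[0,0,0],[0,0,0],[0.028,-0.037,0],[0.028,-0.037,0],[0.028,-0.037,0],[0.028,-0.037,0],[0.028,-0.037,0],[0.028,-0.037,0],[0.028,-0.037,0]], delta_rot=[[0,0,0.12],[0,0,0.12],[0,0,0.116],[0,0,0],[0,0,0],[0,0,0],[0,0,0],[0,0,0],[0,0,0],[0,0,0]], jaw=0.04)

```text
t: 1.85
position: [0.3897, -0.3226, 0.2198]
tool_rot: [0.0, 1.0, -0.026, 0.0]
wrist_force: [0.6, -0.8, -0.4]
grip_width: 0.466
gripper_force: 0.0
```

>>> apply_moves(offset=[[0.002,-0.045,0],[0.002,-0.045,0],[0,-0.045,0],[0,-0.045,0],[-0.002,-0.045,0],[-0.003,-0.045,0],[-0.003,-0.045,0],[-0.003,-0.045,0],[-0.003,-0.046,0],[-0.003,-0.046,0]], delta_rot=[[0,0,0],[0,0,0],[0,0,0],[0,0,0],[0,0,0],[0,0,0],[0,0,0],[0,0,0],[0,0,0],[0,0,0]])

```text
t: 2.85
position: [0.3948, 0.0436, 0.2237]
tool_rot: [-0.038, 0.999, 0.022, -0.001]
wrist_force: [0.3, -0.6, 0.0]
grip_width: 0.47
gripper_force: 0.0
```

```bash
python3 - <<'E'
from h import *
np.set_printoptions(precision=4,suppress=True)
for i in range(2):
    env.camera("top"); o=env.get_obs(); print(o["t"],o["q"],o["joint_velocities"],o["position"],rot(o["tool_rot"]).as_matrix())
E
```

```text
2.9 [ 0.0454 -0.0729 -0.4804  1.1642  0.0796  3.1409] [-0.0334  0.0023  0.0033 -0.0095 -0.0639  0.0002] [0.3947 0.0452 0.2241] [[ 0.9989  0.0458 -0.0045]
 [ 0.046  -0.9958  0.0793]
 [-0.0009 -0.0795 -0.9968]]
2.95 [ 0.0439 -0.0727 -0.4804  1.1637  0.0767  3.1408] [-0.0273  0.0059 -0.002  -0.0082 -0.0427 -0.0013] [0.395  0.0436 0.2239] [[ 0.999   0.0445 -0.0041]
 [ 0.0447 -0.9961  0.0765]
 [-0.0006 -0.0766 -0.9971]]
```

>>> apply_moves(offset=[[0,0,0],[0,0,0],[0,0,0],[0,0,0],[0,0,0],[0,0,0],[0,0,0],[0,0,0],[0,0,0],[0,0,0]], delta_rot=[[0,0,-0.149],[0,0,-0.149],[0,0,-0.149],[0,0,-0.149],[0,0,-0.149],[0,0,-0.149],[0,0,-0.149],[0,0,-0.149],[0,0,-0.149],[0,0,-0.149]])

```text
t: 3.95
position: [0.3951, 0.0418, 0.2235]
tool_rot: [-0.028, 0.718, 0.695, 0.024]
wrist_force: [-0.0, -0.2, -0.7]
grip_width: 0.467
gripper_force: 0.0
```

>>> apply_moves(offset=[[0,0,0],[0,0,0],[0,0,0],[0,0,0],[0,0,0],[0,0,0],[0,0,0],[0,0,0],[0,0,0],[0,0,0]], delta_rot=[[0,0,-0.149],[0,0,-0.149],[0,0,-0.149],[0,0,-0.149],[0,0,-0.149],[0,0,-0.149],[0,0,-0.149],[0,0,-0.149],[0,0,-0.149],[0,0,-0.149]])

```text
t: 4.95
position: [0.3951, 0.0418, 0.2236]
tool_rot: [-0.004, 0.057, 0.998, 0.037]
wrist_force: [0.5, 0.5, 0.1]
grip_width: 0.467
gripper_force: 0.0
```

```bash
cat >> h.py <<'E'
def go(pos,yaw_deg,n=10):
    "per-row offset/rotvec to reach pos with tool x at world yaw, tool down; rotation applied last"
    o=env.get_obs(); Rc=rot(o["tool_rot"]); y=np.radians(yaw_deg)
    Rt=R.from_matrix(np.array([[np.cos(y),np.sin(y),0],[np.sin(y),-np.cos(y),0],[0,0,-1.]]))
    print("t",o["t"],"pos",o["position"],"q",o["q"],"rotvec",(Rc.inv()*Rt).as_rotvec(),
     "\nshift now-frame",Rc.inv().apply(np.array(pos)-o["position"]),"shift target-frame",Rt.inv().apply(np.array(pos)-o["position"]))
E
python3 - <<'E'
from h import *
np.set_printoptions(precision=4,suppress=True)
go([.395,.132,.2],177)
E
```

```text
t 4.95 pos [0.3951 0.0418 0.2236] q [ 0.0408 -0.0721 -0.4807  1.1633  0.0749  0.1547] rotvec [ 0.0742 -0.0104 -0.0615] 
shift now-frame [0.01   0.0876 0.0302] shift target-frame [0.0049 0.0901 0.0236]
```

>>> apply_moves(offset=[[0,0,0],[0.002,0.03,0],[0.002,0.03,0],[0.001,0.03,0],[0,0,0.021],[0,0,0.021],[0,0,0.021],[0,0,0.021],[0,0,0.02],[0,0,0.02]], delta_rot=[[0.0742,-0.0104,-0.0615],[0,0,0],[0,0,0],[0,0,0],[0,0,0],[0,0,0],[0,0,0],[0,0,0],[0,0,0],[0,0,0]])

```text
t: 5.95
position: [0.3954, 0.1321, 0.0988]
tool_rot: [-0.0, 0.029, 1.0, 0.0]
wrist_force: [-0.5, 0.2, -0.6]
grip_width: 0.465
gripper_force: 0.0
```

```bash
python3 - <<'E'
from h import *
np.set_printoptions(precision=4,suppress=True)
c=env.camera("side"); save(c,"s1"); go([.395,.132,.1],177)
cv2.imwrite("pics/s1c.png",cv2.resize(c["image"][150:350,180:380,::-1],None,fx=2.5,fy=2.5))
E
```

```text
t 6.0 pos [0.3933 0.1315 0.0961] q [ 0.3224  0.0662 -0.6503  0.8586  0.0002  0.3808] rotvec [-0.0014 -0.0041 -0.006 ] 
shift now-frame [-0.0016  0.0006 -0.0039] shift target-frame [-0.0017  0.0006 -0.0039]
```

View pics/s1c.png

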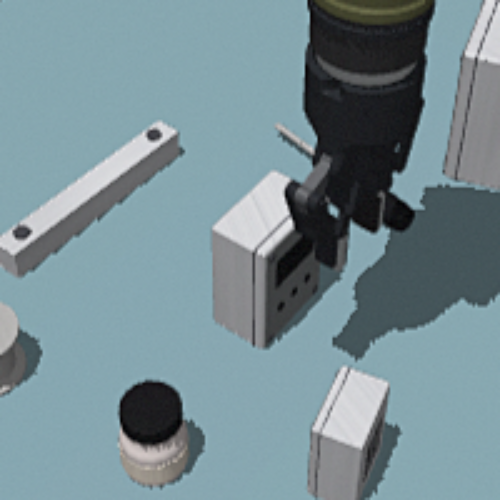

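The open fingers straddle the lid face at (290,250) in the crop, just short of touching, so I'll push now.

>>> apply_moves(offset=[[-0.008,0,-0.003],[-0.008,0,0],[-0.007,0,0],[-0.005,0,0],[-0.005,0,0],[-0.005,0,0],[-0.005,0,0],[-0.005,0,0],[-0.005,0,0],[-0.005,0,0]], delta_rot=[[0,0,0],[0,0,0],[0,0,0],[0,0,0],[0,0,0],[0,0,0],[0,0,0],[0,0,0],[0,0,0],[0,0,0]])

```text
t: 7.0
position: [0.4531, 0.1299, 0.1026]
tool_rot: [-0.0, 0.028, 1.0, 0.0]
wrist_force: [0.3, 1.0, 0.6]
grip_width: 0.469
gripper_force: 0.0
```

```bash
python3 - <<'E'
from h import *
np.set_printoptions(precision=4,suppress=True)
c=env.camera("side"); go([.395,.132,.1],177); print(env.get_obs()["wrist_force"])
cv2.imwrite("pics/s2c.png",cv2.resize(c["image"][150:350,180:380,::-1],None,fx=2.5,fy=2.5))
E
```

```text
t 7.05 pos [0.454  0.1299 0.1027] q [ 0.2784  0.1591 -0.526   0.885   0.0005  0.3344] rotvec [ 0.0006  0.0004 -0.0037] 
shift now-frame [ 0.0591 -0.0012  0.0027] shift target-frame [ 0.0591 -0.001   0.0027]
[ 0.803   0.2377 -0.6248]
```

View pics/s2c.png

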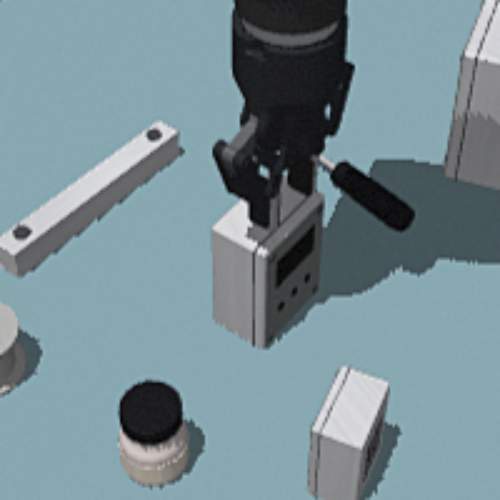

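The fingertips are over the top face at about (260,228) in the crop, so they passed above the lid. The case hasn't moved. I'll check how far ahead the tips actually stand.

```bash
python3 - <<'E'
from h import *
np.set_printoptions(precision=4,suppress=True)
print(env.tips_ahead, [a for a in dir(env) if a[0]!='_'])
c=env.camera("side"); o=env.get_obs()
for z in (.08,.09,.1,.11,.12):
  for dy in(-.025,.025):
    u,v=px(c,[o["position"][0],.13+dy,z]); print(z,dy,(u-180)*2.5,(v-150)*2.5)
for p in ([.437,.095,.11],[.437,.172,.11],[.487,.095,.11],[.487,.172,.11],[.487,.172,0],[.437,.172,0]):
    u,v=px(c,p); print(p,(u-180)*2.5,(v-150)*2.5)
E
```

```text
0.014 ['Unreachable', 'camera', 'get_obs', 'look_for', 'sign_off', 'tips_ahead']
0.08 -0.025 297.14640612649293 219.51133716789116
0.08 0.025 261.6986230047834 258.9090899396134
0.09 -0.025 297.5712706865062 210.47876842774423
0.09 0.025 261.8561616929955 249.84705442592414
0.1 -0.025 298.0027330034895 201.3059321789126
0.1 0.025 262.0162408973665 240.6388818082837
0.11 -0.025 298.4409479657515 191.98953551483294
0.11 0.025 262.1789225711237 231.2810083757715
0.12 -0.025 298.88607534803015 182.52618164406692
0.12 0.025 262.3442706983974 221.769753594603
[0.437, 0.095, 0.11] 323.7785762924912 192.97216108715725
[0.437, 0.172, 0.11] 268.2547057985572 254.86984642488488
[0.487, 0.095, 0.11] 269.0427447565032 167.72215078394098
[0.487, 0.172, 0.11] 211.65110712645244 226.5696865450522
[0.487, 0.172, 0] 214.13406149451717 321.896515996751
[0.437, 0.172, 0] 266.0566936957291 350.0675677223663
```

>>> apply_moves(offset=[[0.02,0,0],[0.02,0,0],[0.02,0,0],[0,0,0.01],[0,0,0.01],[0,0,0],[0,0,0],[0,0,0],[0,0,0],[0,0,0]], delta_rot=[[0,0,0],[0,0,0],[0,0,0],[0,0,0],[0,0,0],[0,0,0],[0,0,0],[0,0,0],[0,0,0],[0,0,0]])

```text
t: 8.1
position: [0.3932, 0.1333, 0.0828]
tool_rot: [-0.0, 0.028, 1.0, 0.0]
wrist_force: [-0.9, -0.4, 0.2]
grip_width: 0.471
gripper_force: 0.0
```

```bash
python3 - <<'E'
from h import *
np.set_printoptions(precision=4,suppress=True)
c=env.camera("side"); go([.395,.132,.08],177); o=env.get_obs(); x=o["position"][0]; print(o["wrist_force"],o["grip_width"])
im=cv2.resize(c["image"][210:290,260:340,::-1],None,fx=7,fy=7,interpolation=cv2.INTER_CUBIC)
for dy in(-.026,.026):
  for z,col in((.07,(0,0,255)),(.08,(0,255,0)),(.09,(255,0,0)),(.1,(0,255,255))):
    u,v=px(c,[x,o["position"][1]+dy,z]); cv2.circle(im,(int((u-260+.5)*7),int((v-210+.5)*7)),4,col,-1)
cv2.imwrite("pics/s3c.png",im)
E
```

```text
t 8.15 pos [0.3932 0.1333 0.0828] q [ 0.3263  0.0784 -0.6719  0.8203  0.0006  0.3824] rotvec [ 0.0007 -0.0001 -0.0037] 
shift now-frame [-0.0019 -0.0012  0.0028] shift target-frame [-0.0019 -0.0012  0.0028]
[-0.4474 -0.1977 -1.0859] 0.46844421124293456
```

View pics/s3c.png

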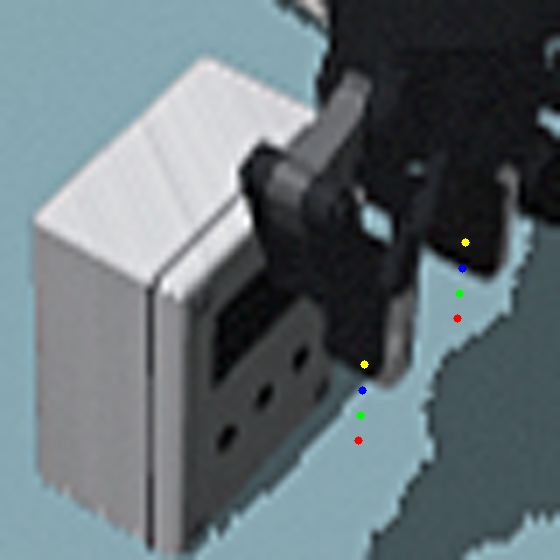

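The crop shows the fingertips at about z≈0.094, roughly 10 mm above the TCP at this opening. I'll go 4 mm lower and push again.

>>> apply_moves(offset=[[-0.008,0,0.004],[-0.008,0,0],[-0.007,0,0],[-0.005,0,0],[-0.005,0,0],[-0.005,0,0],[-0.005,0,0],[-0.004,0,0],[-0.004,0,0],[-0.004,0,0]], delta_rot=[[0,0,0],[0,0,0],[0,0,0],[0,0,0],[0,0,0],[0,0,0],[0,0,0],[0,0,0],[0,0,0],[0,0,0]])

```text
t: 9.15
position: [0.4481, 0.1302, 0.0787]
tool_rot: [-0.0, 0.028, 1.0, 0.0]
wrist_force: [-0.6, -0.3, 0.7]
grip_width: 0.469
gripper_force: 0.4
```

```bash
python3 - <<'E'
from h import *
np.set_printoptions(precision=4,suppress=True)
c=env.camera("side"); go([.475,.129,.08],177); o=env.get_obs(); print(o["wrist_force"])
cv2.imwrite("pics/s4c.png",cv2.resize(c["image"][170:300,200:340,::-1],None,fx=4,fy=4,interpolation=cv2.INTER_CUBIC))
E
```

```text
t 9.2 pos [0.4489 0.1302 0.0787] q [ 0.282   0.176  -0.5679  0.8261  0.0003  0.3381] rotvec [ 0.0006  0.0006 -0.0037] 
shift now-frame [-0.0261  0.0003 -0.0012] shift target-frame [-0.0261  0.0002 -0.0013]
[ 0.745  -0.0205 -0.3935]
```

View pics/s4c.png

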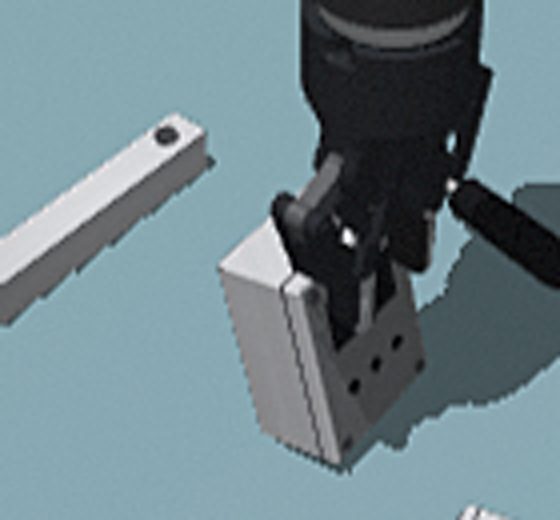

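The case is now tilting, with its lower back edge at about (265,430) staying on the bench. I'll keep pushing past 25° and then pause.

>>> apply_moves(offset=[[-0.004,0,0],[-0.004,0,0],[-0.004,0,0],[-0.004,0,0],[-0.004,0,0],[-0.003,0,0],[-0.003,0,0],[0,0,0],[0,0,0],[0,0,0]], delta_rot=[[0,0,0],[0,0,0],[0,0,0],[0,0,0],[0,0,0],[0,0,0],[0,0,0],[0,0,0],[0,0,0],[0,0,0]])

```text
t: 10.2
position: [0.4735, 0.1287, 0.0786]
tool_rot: [-0.0, 0.028, 1.0, 0.0]
wrist_force: [0.4, 0.8, 1.4]
grip_width: 0.467
gripper_force: 0.0
```

```bash
python3 - <<'E'
from h import *
np.set_printoptions(precision=4,suppress=True)
c=env.camera("top"); go([.42,.132,.08],177); o=env.get_obs(); print(o["wrist_force"])
s=env.camera("side")
for k in(s,c):
  for l in("case","case_lid","case_top"):
    for r in env.look_for(l,k):
        p=w(k,r["at"]); 
        if .05<p[1]<.2: print(l,round(r["score"],2),p)
a=cv2.resize(c["image"][135:245,195:295,::-1],None,fx=4,fy=4,interpolation=cv2.INTER_CUBIC)
b=cv2.resize(s["image"][180:290,200:300,::-1],None,fx=4,fy=4,interpolation=cv2.INTER_CUBIC)
cv2.imwrite("pics/s5.png",np.hstack([a,b])[:, :800])
E
```

```text
t 10.25 pos [0.4735 0.1287 0.0786] q [ 0.265   0.2176 -0.5156  0.8381  0.0006  0.3208] rotvec [ 0.0005 -0.0006 -0.0035] 
shift now-frame [ 0.0536  0.0003 -0.0014] shift target-frame [ 0.0536  0.0005 -0.0014]
[ 0.6263 -0.1807  0.5382]
case_lid 0.86 [0.536  0.1528 0.0522]
case_top 0.73 [0.538  0.1497 0.0537]
case 0.7 [0.641  0.0768 0.0301]
case 0.62 [0.5581 0.0925 0.0493]
case_lid 0.81 [0.5602 0.0944 0.0478]
case_top 0.57 [0.5611 0.0959 0.0521]
```

View pics/s5.png

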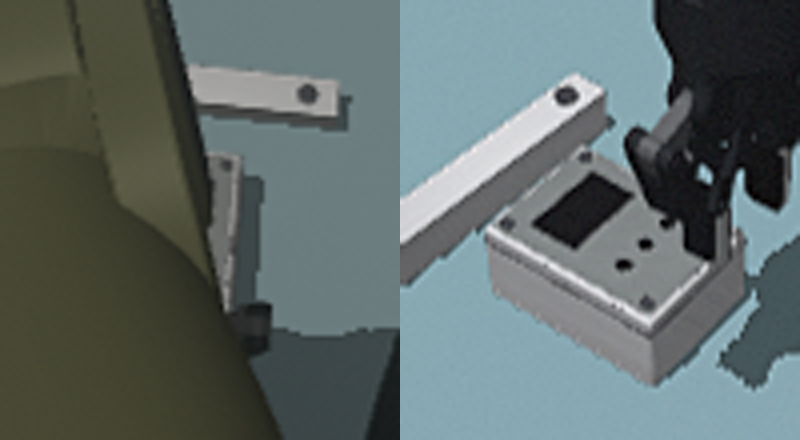

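The case lies on its back, lid up, with about 40 mm left to the bar. Next I'll back off, go low, square up with the bar and push on the near end.

>>> apply_moves(offset=[[0.012,0,0],[0.012,0,0],[0.012,0,0],[0,0,0.012],[0,0,0.013],[0,0,0.013],[0,0,0.012],[0,0,0],[0,0,0],[0,0,0]], delta_rot=[[0,0,0],[0,0,0],[0,0,0],[0,0,0.031],[0,0,0],[0,0,0],[0,0,0],[0,0,0],[0,0,0],[0,0,0]])

```text
t: 11.6
position: [0.4381, 0.1309, 0.0292]
tool_rot: [0.0, 0.043, 0.999, 0.0]
wrist_force: [-0.4, -0.1, 0.3]
grip_width: 0.468
gripper_force: 0.0
```

>>> apply_moves(offset=[[-0.008,0,0],[-0.008,0,0],[-0.006,0,0],[-0.005,0,0],[-0.005,0,0],[-0.005,0,0],[-0.005,0,0],[-0.005,0,0],[-0.005,0,0],[0,0,0]], delta_rot=[[0,0,0],[0,0,0],[0,0,0],[0,0,0],[0,0,0],[0,0,0],[0,0,0],[0,0,0],[0,0,0],[0,0,0]])

```text
t: 12.6
position: [0.4901, 0.1262, 0.0285]
tool_rot: [-0.0, 0.043, 0.999, 0.0]
wrist_force: [-0.0, 0.4, -0.5]
grip_width: 0.469
gripper_force: 0.2
```

```bash
python3 - <<'E'
from h import *
np.set_printoptions(precision=4,suppress=True)
c=env.camera("side"); go([.52,.129,.028],175); o=env.get_obs(); print(o["wrist_force"])
cv2.imwrite("pics/s6c.png",cv2.resize(c["image"][170:290,190:310,::-1],None,fx=5,fy=5,interpolation=cv2.INTER_CUBIC))
E
```

```text
t 12.65 pos [0.49   0.1262 0.0285] q [ 0.2518  0.3018 -0.5375  0.7313  0.0003  0.3389] rotvec [0.0003 0.0001 0.0001] 
shift now-frame [-0.0296  0.0054  0.0005] shift target-frame [-0.0296  0.0054  0.0005]
[ 0.2453  0.6507 -0.0485]
```

View pics/s6c.png

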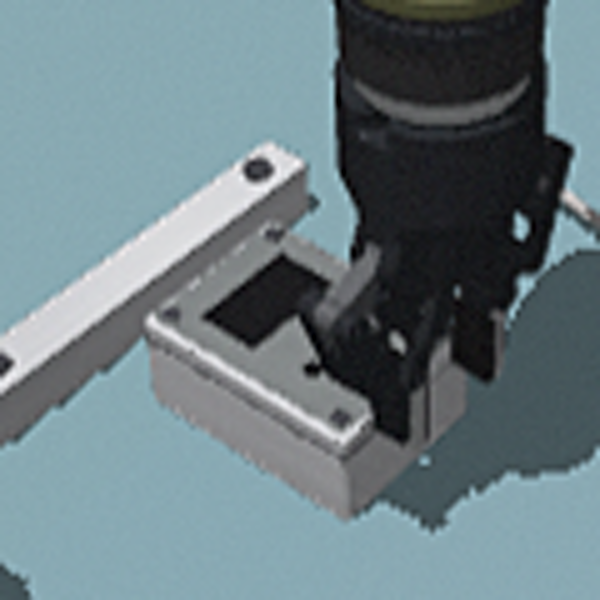

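>>> apply_moves(offset=[[-0.004,0,0],[-0.003,0,0],[-0.003,0,0],[-0.003,0,0],[-0.003,0,0],[-0.002,0,0],[-0.002,0,0],[-0.002,0,0],[-0.002,0,0],[0,0,0]], delta_rot=[[0,0,0],[0,0,0],[0,0,0],[0,0,0],[0,0,0],[0,0,0],[0,0,0],[0,0,0],[0,0,0],[0,0,0]])

```text
t: 13.65
position: [0.514, 0.1241, 0.0287]
tool_rot: [0.0, 0.044, 0.999, 0.0]
wrist_force: [-1.3, -0.3, 0.2]
grip_width: 0.468
gripper_force: 0.4
```

>>> apply_moves(offset=[[-0.001,0,0],[-0.001,0,0],[-0.001,0,0],[-0.001,0,0],[-0.001,0,0],[0,0,0],[0,0,0],[0,0,0],[0,0,0],[0,0,0]], delta_rot=[[0,0,0],[0,0,0],[0,0,0],[0,0,0],[0,0,0],[0,0,0],[0,0,0],[0,0,0],[0,0,0],[0,0,0]])

```text
t: 14.65
position: [0.5187, 0.1237, 0.0286]
tool_rot: [-0.0, 0.043, 0.999, 0.0]
wrist_force: [-2.1, -0.0, 1.7]
grip_width: 0.469
gripper_force: 1.1
```

>>> apply_moves(offset=[[-0.001,0,0],[-0.001,0,0],[-0.001,0,0],[0,0,0],[0,0,0],[0,0,0],[0,0,0],[0,0,0],[0,0,0],[0,0,0]], delta_rot=[[0,0,0],[0,0,0],[0,0,0],[0,0,0],[0,0,0],[0,0,0],[0,0,0],[0,0,0],[0,0,0],[0,0,0]])

```text
t: 15.65
position: [0.5187, 0.1237, 0.0282]
tool_rot: [-0.003, 0.043, 0.999, 0.001]
wrist_force: [-9.5, 1.0, 7.6]
grip_width: 0.469
gripper_force: 4.9
```

The arm stalls at x=0.519 with the force rising, which matches the predicted contact with the bar. I'll press a little more to square it up, then back off.

>>> apply_moves(offset=[[-0.001,0,0],[-0.001,0,0],[-0.001,0,0],[0,0,0],[0,0,0],[0.003,0,0],[0.006,0,0],[0.012,0,0],[0.015,0,0],[0.015,0,0]], delta_rot=[[0,0,0],[0,0,0],[0,0,0],[0,0,0],[0,0,0],[0,0,0],[0,0,0],[0,0,0],[0,0,0],[0,0,0]])

```text
t: 16.65
position: [0.4734, 0.1276, 0.0287]
tool_rot: [0.0, 0.044, 0.999, 0.0]
wrist_force: [0.3, -0.5, 0.2]
grip_width: 0.468
gripper_force: 0.0
```

>>> apply_moves(offset=[[0.01,0,0],[0.01,0,0],[0,0,-0.03],[0,0,-0.03],[0,0,-0.04],[0,-0.04,-0.03],[0,-0.04,0],[0,-0.04,0],[0,-0.04,0],[0,-0.04,0]], delta_rot=[[0,0,0],[0,0,0],[0,0,0],[0,0,0],[0,0,0],[0,0,0],[0,0,0],[0,0,0],[0,0,0],[0,0,0]])

```text
t: 17.65
position: [0.4363, -0.0714, 0.1589]
tool_rot: [0.001, 0.043, 0.999, 0.0]
wrist_force: [1.1, 0.7, 0.0]
grip_width: 0.47
gripper_force: 0.0
```

```bash
python3 - <<'E'
from h import *
np.set_printoptions(precision=4,suppress=True)
c=env.camera("top"); s=env.camera("side"); go([.45,.0,.2],175)
for k in(s,c):
  for l in("case_lid","bar","spool","jar","driver"):
    for r in env.look_for(l,k)[:2]: print(l,round(r["score"],2),w(k,r["at"]))
for d,z in((0,.05),(-.055,.05),(.055,.05)): pass
a=cv2.resize(c["image"][140:230,205:295,::-1],None,fx=4.4,fy=4.4,interpolation=cv2.INTER_CUBIC)
b=cv2.resize(s["image"][180:270,190:280,::-1],None,fx=4.4,fy=4.4,interpolation=cv2.INTER_CUBIC)
cv2.imwrite("pics/s7.png",np.hstack([a,b]))
E
```

```text
t 17.75 pos [ 0.4361 -0.0737  0.1588] q [-0.1665  0.054  -0.5061  1.0098 -0.0013 -0.0736] rotvec [-0.0013  0.0008 -0.0056] 
shift now-frame [-0.007   0.0746 -0.0413] shift target-frame [-0.0074  0.0746 -0.0412]
case_lid 0.67 [0.5679 0.1425 0.0465]
case_lid 0.57 [0.3245 0.2471 0.0719]
bar 0.88 [0.6495 0.1795 0.031 ]
spool 0.65 [0.5993 0.3126 0.0454]
jar 0.56 [0.4392 0.306  0.0552]
jar 0.45 [ 0.4507 -0.0075  0.0182]
driver 0.68 [ 0.449  -0.0077  0.0188]
driver 0.43 [0.6463 0.1742 0.034 ]
case_lid 0.58 [ 0.3859 -0.0918  0.0614]
case_lid 0.57 [0.336  0.2234 0.0789]
bar 0.58 [0.6496 0.128  0.0333]
bar 0.41 [0.603  0.3015 0.0483]
spool 0.78 [0.6032 0.302  0.0477]
jar 0.8 [0.4493 0.292  0.0684]
driver 0.8 [ 0.4477 -0.0132  0.0277]
```

View pics/s7.png

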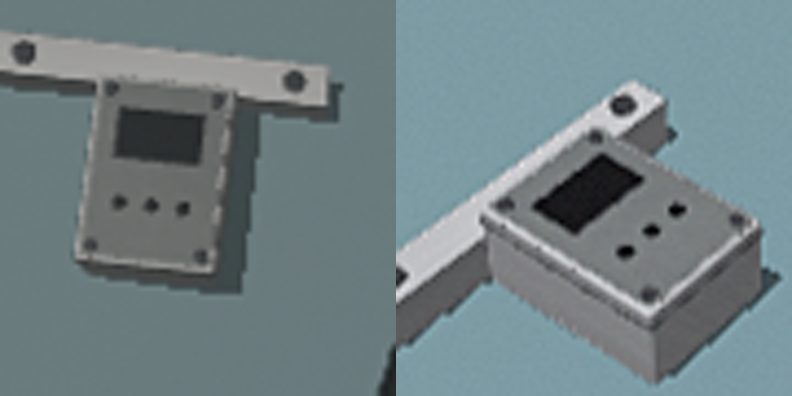

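The case's top edge sits along the bar, from (100,80) to (235,95) in the top view, flush and square. The lid is up, the bystanders haven't moved and the arm is clear, so I'm handing it in.

```bash
python3 -c "
from station import env; print(env.sign_off())"
```

```text
the job is handed in; nothing more can be done
None
```

I tipped the case onto its back, lid up, and pushed it flush and square against the bar. In the last images the spool, jar and screwdriver haven't moved and the arm is clear. I handed the job in at about 18 s; no verdict came back.

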